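# Build up the beam lamp and hold a glass cell in its light path

## Robot

A 6-joint arm with a two-finger parallel gripper is mounted at the origin on a cart in front of the work surface, level with it; the furniture and walls round the work are solid. World frame = base frame: x ahead of the robot, y to its left, z up, the work surface at z = 0. Lengths are in m, angles in degrees, forces in N, time in s.
With the tool pointing down it reaches from about 0.375 to 0.75 m from the base axis. Payload 9 kg.
Tool frame: the origin (TCP) lies where the fingers leave the gripper's body, on its centre line; the fingertips stand 73 mm ahead of it and the grasp point (between the pads) lies 54 mm ahead of it (robot.tip_reach is the distance from the TCP to the fingertips, in m); z points along the fingers, y is the direction in which the jaws open and shut (so a half turn about z gives the same grasp; the last joint's range is limited). The gripper opens to 85 mm and grips with 20 to 120 N. Pads are 22 mm wide; open, the fingers measure 114 mm over their backs; the gripper's body (76 mm by 85 mm) begins 54 mm behind the grasp point. The pads swing forward as they close: fully open they stand 13 mm farther back than shut.
Start: joints at [62.527, 5.964, 5.575, 89.605, 0, 77.527], TCP at [0.155, 0.58, 0.304] pointing down, gripper open.
Joint ranges: [-171.21, 171.21], [-48.23, 106.86], [-62.78, 66.21], [-105.2, 120.99], [-86.42, 89.51], [-180, 180]. Speed limits (degrees/s): [127.2, 127.2, 147.25, 180, 180, 180].

## Interface

Orientations are given as [roll, pitch, yaw] about the fixed x, y, z axes, in that order (R = Rz(yaw) Ry(pitch) Rx(roll)).
In Python, from plant import robot gives the robot as it stands. Calls block until the motion is done:
- robot.move_pose(position, orientation): joint-space move of the TCP to a pose.
- robot.line_to(position, vel=0.15, rotation=None, guard=None): straight line of the TCP; rotation=None keeps the orientation; vel is the mean speed in m/s. With guard (N) it stops when the force on the tool has changed by that much, and returns True; else False.
- robot.goto_joints(angles): joint-space move.
- robot.set_gripper(opening): finger opening in m; the grip force is fixed at half the most; returns when the fingers have stopped.
- robot.pause(seconds).
- robot.ik(position, orientation): joint angles nearest the present ones, or None.
- robot.observe(): the state.
- robot.grab_frame(name): name is "scene" or "top"; returns the picture (480x640x3 uint8, blue, green, red); there is no depth.
- robot.get_calibration(name): a dict with "vertical_fov" (degrees; the focal length in pixels is half the picture's height over the tangent of half this angle, whatever the lens; pixels are square), "cx", "cy" (the principal point, pixels), "rvec" (rotation vector, rad) and "tvec" (3), from world to camera coordinates, as OpenCV has them. Camera axes: x right, y down, z forward; pixel columns grow to the right and rows downward; lengths in m; the calibration is good to about 2 mm. A picture is of the moment at which its call begins. get_calibration takes no time and is no camera call.
A pose or a line that the arm cannot do raises robot.IKError and nothing moves.
- robot.job_done(): hands the job in, once; it reports no verdict.
The state is a dict: "time": time; "q": joint angles; "qvel": joint speeds; "joint_torque": joint torques, N m; "tool_pos": TCP position; "tcp_rot": TCP orientation; "ft_force": force on the tool from outside, world axes, zero at the start; "torque": the same for the moment, N m; "gripper_width": finger opening in m.
Only numpy, scipy, OpenCV 4.12 (cv2) and the standard library are available. Lean on these libraries where they do the work, as an engineer would, in place of code of your own. Each camera call takes 0.05 s, during which the arm holds its last target.

## Task

Set up the beam tester: lower the orange spacer into the pocket between the four corner angles, then set the black lamp block squarely on top of it in the same pocket with its lens facing the blue receiver, placing both rather than dropping them. Then take the colourless glass cell with the blue stopper out of the rack, touching it with the fingers only on its two frosted faces, and hold it upright in the light path above the white cross, clear of the plate, with the beam line passing about a third of the way up its glass and its clear faces square to the beam. Finish while still holding it there; leave the amber cell, the tin cup and the bolts alone.

Things in the scene. Friction and masses are not known exactly. Their poses are not given: they have to be found in the camera images.
- pocket (a point): Centre of the pocket's floor, on the top face of the beam tester's base plate. The pocket is 56 x 56 mm clear, between four aluminium corner angles 30 mm tall and 5 mm thick; each side is open over 36 mm between the angles, for the fingers. x and y run along the pocket's sides, +y along the plate towards the blue receiver at its other end, z up.
- beam (a point): The hold point: on the beam's axis straight above the white cross on the base plate, 45 mm above the plate's top (lens height once the lamp stands on the spacer). y is the beam's direction, lamp to receiver; x across the beam; z up. It lies 102 mm from the pocket's centre along +y; the receiver's front is 70 mm farther along +y, the lens 77 mm back.
- spacer_center (a point): Centre (10 mm above its underside) of the loose orange plastic spacer, a square block 50 x 50 x 20 mm, 80 g; x and y are square to its sides. Any quarter turn in the pocket will do.
- lamp_center (a point): Centre (22.5 mm above its underside) of the loose black lamp block, 50 x 50 x 45 mm, about 220 g. Its round pale-yellow lens in an aluminium ring is in the middle of its +y side; x is across, z up. It is gripped across x so as to leave the lens free.
- lamp_lens (a point): Centre of the lens of the lamp block: on its +y face, 25 mm from the block's axis and 25 mm above its underside.
- cell_center (a point): Centre (40 mm above its underside) of the sealed colourless glass cell with a blue stopper, 70 g: 28 mm across x, 24 mm across y; glass 80 mm tall, 88 mm with the stopper (24 x 20 mm). The +-x faces are frosted (matt white), the only ones to touch; the +-y faces are clear. It stands in one of the rack's two sockets (either): floor 10 mm above the table, 14 mm deep, 2 mm clear all round.
- cell_window (a point): The point of the same cell through which the light must pass: on its axis, 24 mm above its underside (16 mm below its centre).
- cell: The glass cell with the blue stopper itself; origin at the centre of its underside, axes as above.
- amber: A bystander: amber glass cell with a black stopper, same size, in the other socket of the rack, 64 mm away along the rack's y (both cells have their axes along the rack's). Origin at the centre of its underside.
- tester: The beam tester, fixed: grey base plate 100 x 270 mm, 12 mm thick, turned by up to about 30 degrees, with the pocket near one end and the blue receiver (46 x 36 mm, 72 mm tall above the plate) at the other; origin at the centre of its underside on the table, axes as the pocket's.
- rack: Fixed white plastic rack block, 70 x 130 mm, 24 mm tall, sockets at 32 mm to either side of its middle along y; origin at the centre of its underside.
- lamp: The lamp block itself; origin at the centre of its underside.
- spacer: The spacer itself; origin at the centre of its underside.
- tin_cup: A bystander: loose tin parts cup, 76 mm wide, 61 mm tall; origin at the centre of its underside.
- flat_bolt: A bystander: loose bolt lying flat, 45 mm long, 20 mm across; origin at the centre of its underside.
- short_bolt: A bystander: loose short bolt standing on its head, 24 mm wide, 27 mm tall; origin at the centre of its underside.
Things that resemble listed ones, but are neither listed nor needed, are in the scene too. Leave any pink or purple look-alike of the spacer alone.

How it is judged:
By the outcome, as a careful person would: the job done as asked, in the order asked, and still so for the second after the job is handed in, while the arm keeps its last pose, push and grip.
It also fails if it takes over 72 s, if anything falls off the work surface, if the arm or the gripper's body presses on something with over 40 N, if the wrist force passes 120 N, or if a joint passes its speed limit or range.

## Working session

There is one attempt and no reset: what is moved stays moved. The work goes in short steps, each a Python script; the robot and the scene stay as the last script left them, time stands still between calls to the robot, and variables do not carry over. Pictures are saved under pics/ and viewed, and the job is handed in when it is done.

```bash
ls; mkdir -p pics; python3 - <<'E'
from plant import robot
import cv2
for n in("scene","top"):
    cv2.imwrite(f"pics/{n}0.png",robot.grab_frame(n)); print(n,robot.get_calibration(n))
o=robot.observe();print(o["time"],o["tool_pos"],o["tcp_rot"],o["gripper_width"],robot.tip_reach)
E
```

```text
pics
scene {'vertical_fov': 55.10727417592898, 'cx': 315.4314347611745, 'cy': 237.71148180628816, 'rvec': array([ 2.16048572, -0.57328069,  0.31128812]), 'tvec': array([-0.41302161,  0.21046744,  0.66362386])}
top {'vertical_fov': 57.33274017707321, 'cx': 321.8584231657032, 'cy': 240.54479169278807, 'rvec': array([ 2.17785803, -2.1624201 ,  0.09078187]), 'tvec': array([0.05026808, 0.52270529, 1.11403928])}
0.1 [0.15516939 0.57937492 0.30320901] [-1.79934150e+02 -1.64166313e-02  1.65000232e+02] 0.08526298571347311 0.0726
```

View pics/scene0.png

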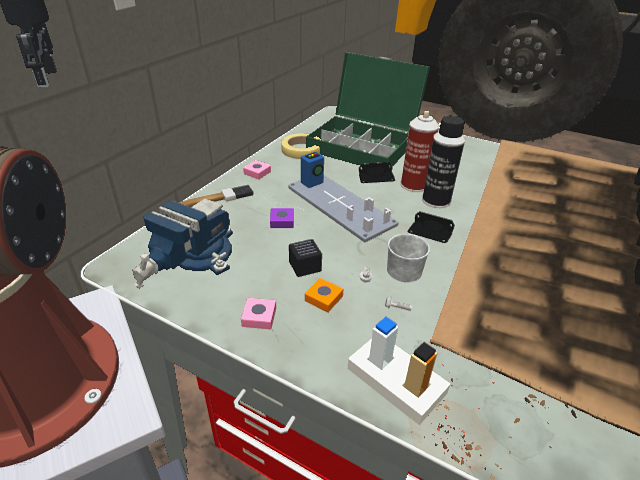

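View pics/top0.png

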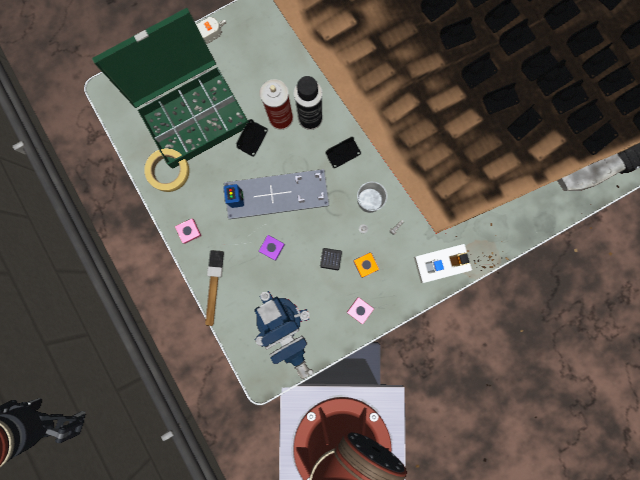

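The scene view shows the orange spacer at about (324,294), with pink look-alikes at (258,313) and (257,169) and a purple one at (282,217). The lamp is at (305,257), the tester pocket at (368,213), and the clear cell with the blue stopper at (384,343). Next I'll enlarge crops of the top view.

```bash
cat > h.py <<'E'
import numpy as np, cv2
from plant import robot
def cal(n):
    c=robot.get_calibration(n); f=240/np.tan(np.radians(c["vertical_fov"]/2))
    K=np.array([[f,0,c["cx"]],[0,f,c["cy"]],[0,0,1]]); R=cv2.Rodrigues(c["rvec"])[0]; t=np.array(c["tvec"])
    return K,R,t
def cast(n,uv,z):
    K,R,t=cal(n); uv=np.atleast_2d(np.array(uv,float)); d=np.c_[uv,np.ones(len(uv))]@np.linalg.inv(K).T@R
    C=-R.T@t; return C+d*((z-C[2])/d[:,2])[:,None]
def proj(n,P):
    K,R,t=cal(n); p=(np.atleast_2d(P)@R.T+t)@K.T; return p[:,:2]/p[:,2:]
def crop(im,x0,y0,w,h,s,name):
    cv2.imwrite(name,cv2.resize(im[y0:y0+h,x0:x0+w],None,fx=s,fy=s,interpolation=cv2.INTER_CUBIC))
E
python3 - <<'E'
from h import *
t=cv2.imread("pics/top0.png"); s=cv2.imread("pics/scene0.png")
crop(t,210,160,130,75,6,"pics/c1.png"); crop(t,310,215,170,110,4,"pics/c2.png")
crop(s,270,140,140,110,5,"pics/c3.png"); crop(s,230,230,230,190,3,"pics/c4.png")
print(-cal("top")[1].T@cal("top")[2],-cal("scene")[1].T@cal("scene")[2])
for n in ("top","scene"): print(cast(n,[[366,265],[331,259]] if n=="top" else [[324,294],[305,257]],0.02))
E
```

```text
[0.41762116 0.04389969 1.15779817] [ 0.14421787 -0.55059299  0.57561149]
[[ 0.45995442 -0.06067369  0.02      ]
 [ 0.47484438  0.02996351  0.02      ]]
[[ 0.4561217  -0.06659529  0.02      ]
 [ 0.4764564   0.03689553  0.02      ]]
```

View pics/c1.png

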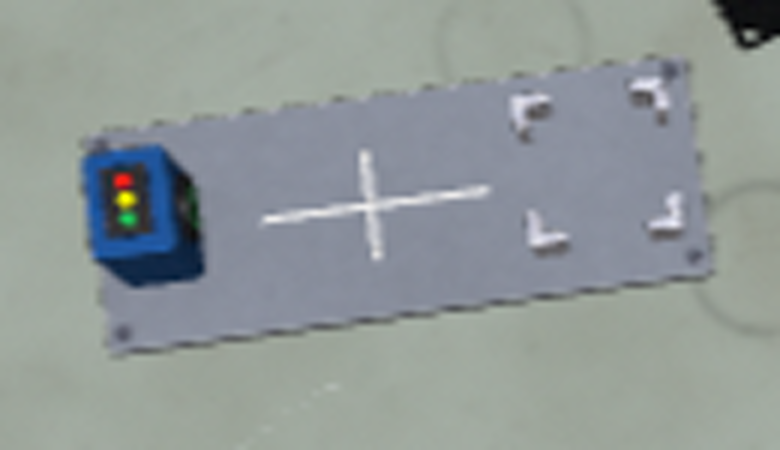

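View pics/c2.png

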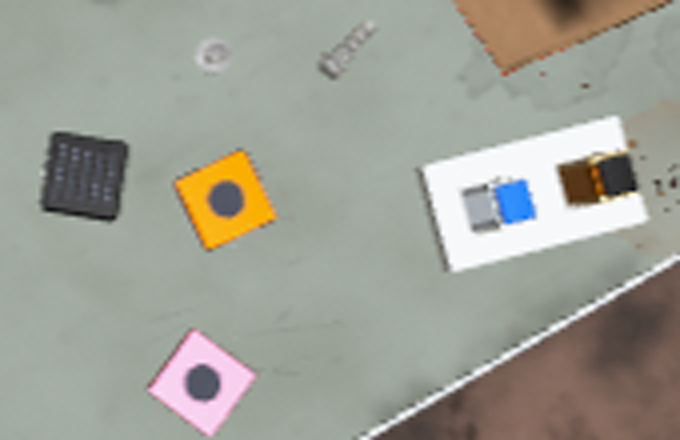

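View pics/c3.png

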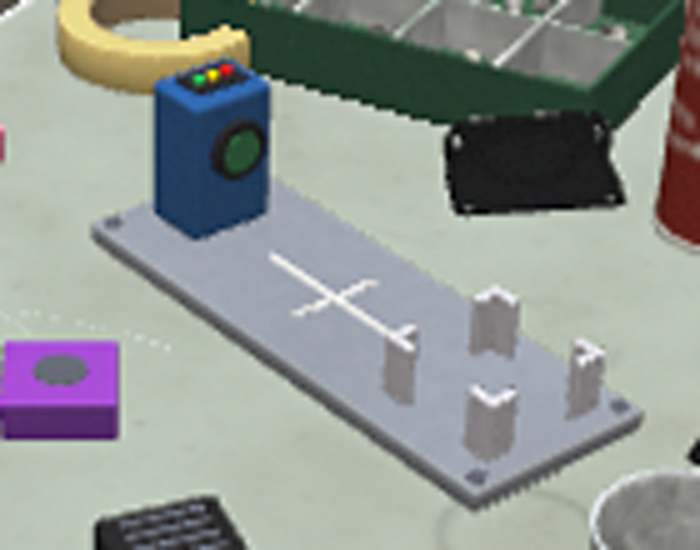

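View pics/c4.png

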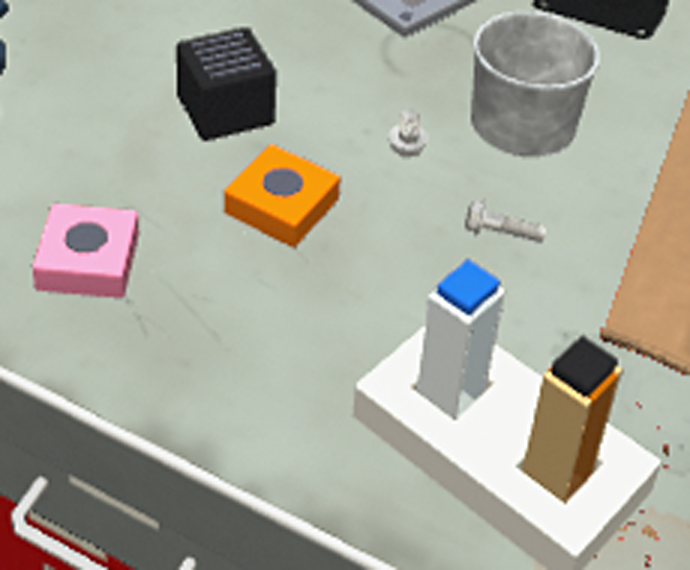

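```bash
python3 - <<'E'
from h import *
def px(c,s,o): return (np.array(c,float)+.5)/s-.5+np.array(o)
np.set_printoptions(precision=4,suppress=True)
A=cast("top",px([[85,140],[688,62],[712,275],[113,353],[371,207]],6,(210,160)),0.012); print(A)
print([np.linalg.norm(A[i]-A[(i+1)%4]) for i in range(4)], A[:4].mean(0))
B=cast("scene",px([[335,298],[92,232],[475,497],[640,412]],5,(270,140)),0.012);print(B)
# masks
for n in("top","scene"):
    im=cv2.imread(f"pics/{n}0.png"); hsv=cv2.cvtColor(im,cv2.COLOR_BGR2HSV)
    m=cv2.inRange(hsv,(8,170,60),(25,255,255))
    nn,l,st,c=cv2.connectedComponentsWithStats(m)
    for i in range(1,nn):
        if st[i,4]>60: print(n,'orange',st[i],c[i])
t=cv2.imread("pics/top0.png"); s=cv2.imread("pics/scene0.png")
crop(t,315,240,70,45,10,"pics/d1.png"); crop(s,280,230,70,85,7,"pics/d2.png");crop(t,410,235,65,50,11,"pics/d3.png"); crop(s,340,310,120,110,5,"pics/d4.png")
E
```

```text
[[0.6756 0.3161 0.012 ]
 [0.7122 0.0491 0.012 ]
 [0.6167 0.0379 0.012 ]
 [0.5804 0.3011 0.012 ]
 [0.6462 0.1887 0.012 ]]
[np.float64(0.2694345133655234), np.float64(0.09615990995275261), np.float64(0.26563820588337), np.float64(0.09630734522664523)] [0.6462 0.176  0.012 ]
[[0.6463 0.192  0.012 ]
 [0.5757 0.2972 0.012 ]
 [0.6154 0.0369 0.012 ]
 [0.7125 0.0523 0.012 ]]
top orange [354 253  25  24 296] [365.7838 264.6655]
top orange [450 256  11   9  72] [455.4444 260.2917]
scene orange [ 395    0   41   35 1109] [413.4482  15.4995]
scene orange [305 278  38  34 702] [323.4259 295.2835]
scene orange [419 354  17  42 215] [427.2    373.0512]
```

View pics/d1.png

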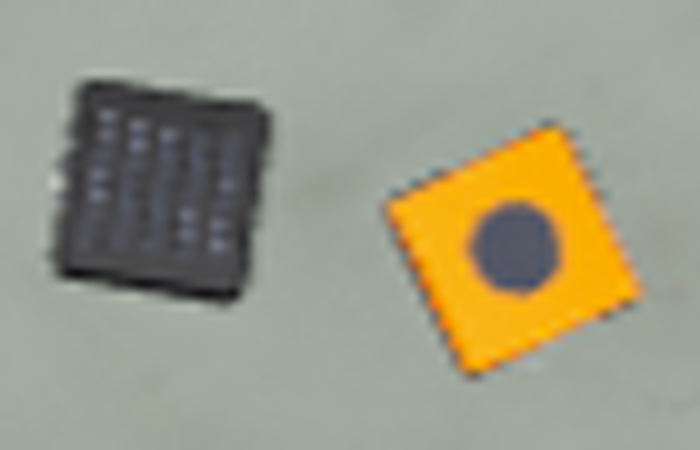

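View pics/d2.png

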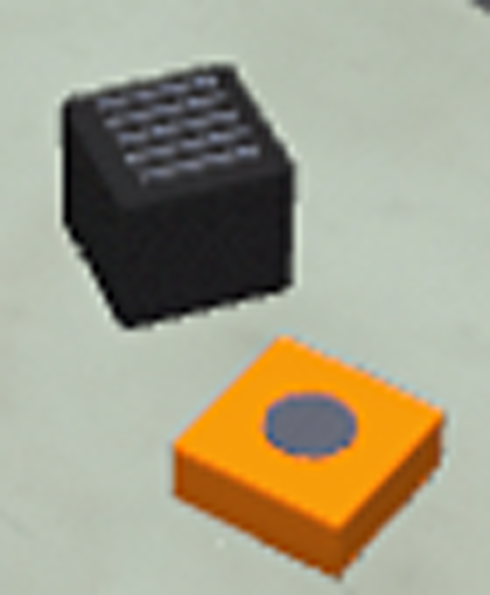

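View pics/d3.png

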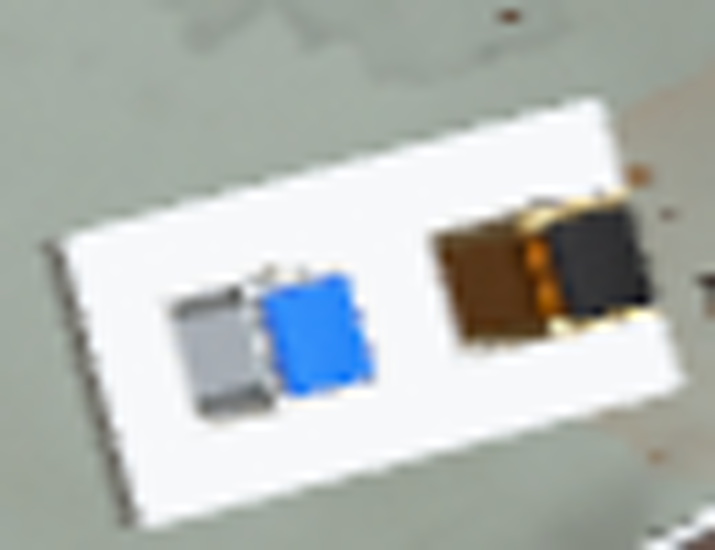

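View pics/d4.png

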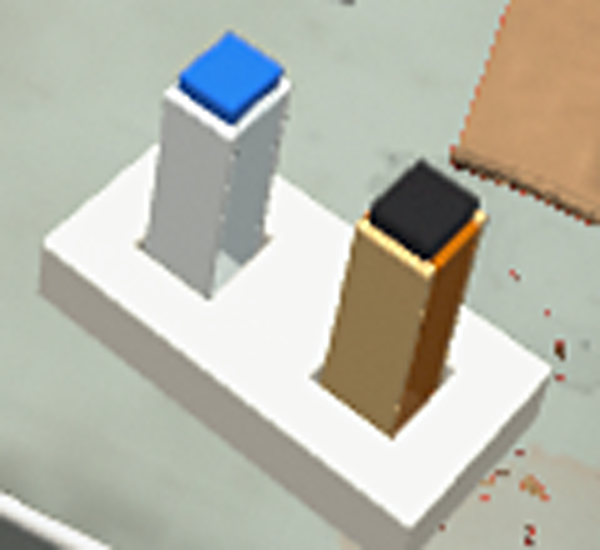

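The lens isn't on either side the scene camera can see. The pale specks on the lamp's left edge in the top view, at about (320.8,258.3), suggest it faces +y. Now I'll work out positions from both views.

```bash
python3 - <<'E'
from h import *
np.set_printoptions(precision=4,suppress=True)
def px(c,s,o): return (np.array(c,float)+.5)/s-.5+np.array(o)
def quad(name,n,c,s,o,z):
    A=cast(n,px(c,s,o),z)[:,:2]; e=[np.degrees(np.arctan2(*(A[(i+1)%4]-A[i])[::-1])) for i in range(4)]
    print(name,n,A.mean(0),"edges",np.round(e,1),[round(float(np.linalg.norm(A[i]-A[(i+1)%4])),4) for i in range(4)])
quad("spacer","top",[(387,208),(553,122),(640,295),(472,377)],10,(315,240),.02)
quad("spacer","scene",[(176,445),(283,340),(443,417),(340,528)],7,(280,230),.02)
print(cast("top",px([516,249],10,(315,240)),.02),cast("scene",px([310,426],7,(280,230)),.02))
quad("lamp","top",[(80,85),(270,103),(240,300),(58,275)],10,(315,240),.045)
quad("lamp","scene",[(65,97),(232,65),(295,165),(120,208)],7,(280,230),.045)
quad("rack","top",[(67,238),(600,98),(685,380),(140,527)],11,(410,235),.024)
quad("stopper","top",[(262,295),(350,275),(372,375),(283,397)],11,(410,235),.098)
quad("rack","scene",[(43,243),(155,148),(550,370),(410,527)],5,(340,310),.024)
quad("stopper","scene",[(180,73),(231,32),(284,75),(232,122)],5,(340,310),.098)
for n,(x0,y0,x1,y1) in (("top",(293,168,328,206)),("scene",(343,190,398,225))):
    im=cv2.imread(f"pics/{n}0.png"); g=cv2.inRange(im,(205,205,205),(255,255,255)); m=np.zeros_like(g); m[y0:y1,x0:x1]=g[y0:y1,x0:x1]
    nn,l,st,c=cv2.connectedComponentsWithStats(m)
    for i in range(1,nn): print(n,st[i],c[i],cast(n,c[i],.042))
E
```

```text
spacer top [ 0.461  -0.0603] edges [ -62.3 -153.4  116.3   26.8] [0.0486, 0.0499, 0.0484, 0.0487]
spacer scene [ 0.4597 -0.0604] edges [  25.4  -65.2 -154.5  114.9] [0.0474, 0.0485, 0.0473, 0.0486]
[[ 0.4614 -0.0611  0.02  ]] [[ 0.4605 -0.0589  0.02  ]]
lamp top [0.4746 0.0309] edges [-95.  171.6  82.6  -6.2] [0.0485, 0.0505, 0.0465, 0.0486]
lamp scene [0.4736 0.0321] edges [-11.4 -99.  172.1  79.1] [0.0474, 0.0461, 0.0489, 0.049]
rack top [ 0.467  -0.2597] edges [ -74.9 -164.5  105.4   13.5] [0.1299, 0.0685, 0.1324, 0.0693]
stopper top [ 0.4582 -0.2275] edges [ -76.8 -168.6  104.2   10.8] [0.0198, 0.0223, 0.0201, 0.0227]
rack scene [ 0.4611 -0.2586] edges [  14.7  -67.4 -165.   105. ] [0.0519, 0.1305, 0.0693, 0.1297]
stopper scene [ 0.456  -0.2281] edges [  14.   -81.5 -164.2   94.9] [0.0224, 0.0204, 0.0239, 0.0213]
top [316 173   4   2   4] [317.5  173.75] [[0.6943 0.0664 0.042 ]]
top [296 176   2   3   4] [296.25 176.75] [[0.6861 0.1214 0.042 ]]
top [300 176   1   1   1] [300. 176.] [[0.6881 0.1117 0.042 ]]
top [320 177   1   1   1] [320. 177.] [[0.6858 0.0599 0.042 ]]
top [322 193   1   1   1] [322. 193.] [[0.6438 0.0544 0.042 ]]
top [321 195   2   3   4] [321.75 196.25] [[0.6353 0.055  0.042 ]]
top [319 197   1   1   1] [319. 197.] [[0.6333 0.062  0.042 ]]
top [299 199   2   2   3] [299.3333 199.3333] [[0.6269 0.1127 0.042 ]]
top [303 199   1   1   1] [303. 199.] [[0.6279 0.1032 0.042 ]]
scene [343 196   2   1   2] [343.5 196. ] [[0.6399 0.1563 0.042 ]]
scene [365 197   8   4  14] [368.6429 198.3571] [[0.6829 0.1219 0.042 ]]
scene [343 203  10   7  21] [348.1429 206.    ] [[0.6267 0.1179 0.042 ]]
scene [385 208   6   5  13] [387.3846 209.6923] [[0.6916 0.0664 0.042 ]]
scene [365 217   8   4  14] [368.1429 218.7857] [[0.6362 0.0584 0.042 ]]
```

Both views agree to about 1–3 mm. Candidates for the spacer in the top view:
- Orange at (366,265), which matches the description (enlarged crop d1 shows an orange square).
- Pink at (360,310) and (188,231), and purple at (271,247). These are the look-alikes to leave alone.

I'll check IK next, then centre and pick up the spacer.

```bash
cat >> h.py <<'E'
SP=np.array([.4605,-.060]); SPY=26.; LP=np.array([.474,.0315]); LPY=-8.; PK=np.array([.660,.0893]); TY=8.
def dn(y): return [180,0,y]
def show():
    o=robot.observe(); print("t",round(o["time"],2),"p",np.round(o["tool_pos"],4),"r",np.round(o["tcp_rot"],2),"w",round(o["gripper_width"],4),"F",np.round(o["ft_force"],1))
E
python3 - <<'E'
from h import *
ck=[(*SP,.0755,26),(*SP,.0755,116),(*SP,.2,116),(*PK,.09,98),(*PK,.2,98),(*LP,.09,82),(.457,-.228,.12,105),(.457,-.228,.12,-75),(.646,.19,.143,98),(.646,.19,.143,-82)]
for c in ck:
    q=robot.ik(c[:3],dn(c[3])); print(c,None if q is None else np.round(q,1))
E
```

```text
(np.float64(0.4605), np.float64(-0.06), 0.0755, 26) [-23.6 -13.1 -36.8  66.3   0.  130.4]
(np.float64(0.4605), np.float64(-0.06), 0.0755, 116) [-23.6 -13.1 -36.8  66.3   0.   40.4]
(np.float64(0.4605), np.float64(-0.06), 0.2, 116) [-23.6 -18.  -27.7  80.3   0.   40.4]
(np.float64(0.66), np.float64(0.0893), 0.09, 98) [-3.5 21.2  0.6 69.4  0.  78.5]
(np.float64(0.66), np.float64(0.0893), 0.2, 98) [-3.5 17.8  8.1 80.3  0.  78.5]
(np.float64(0.474), np.float64(0.0315), 0.09, 82) [-12.  -11.9 -34.2  67.7   0.   86. ]
(0.457, -0.228, 0.12, 105) [-41.2  -6.8 -26.4  70.4   0.   33.8]
(0.457, -0.228, 0.12, -75) [ -41.2   -6.8  -26.4   70.4    0.  -146.2]
(0.646, 0.19, 0.143, 98) [ 5.3 20.4  5.3 74.9  0.  87.3]
(0.646, 0.19, 0.143, -82) [  5.3  20.4   5.3  74.9   0.  -92.7]
```

```bash
python3 - <<'E'
from h import *
robot.move_pose([*SP,.15],dn(26)); show()
robot.set_gripper(.066); show()
print(robot.line_to([*SP,.076],vel=.12,guard=8)); show()
robot.set_gripper(.04); show()
cv2.imwrite("pics/g1.png",robot.grab_frame("scene"))
robot.set_gripper(.066); show()
E
python3 -c "
from h import *
crop(cv2.imread('pics/g1.png'),200,120,250,210,3,'pics/g1c.png')"
```

```text
t 2.67 p [ 0.4607 -0.0595  0.1502] r [ 1.7999e+02 -1.0000e-02  2.6070e+01] w 0.0854 F [-0.   0.  -0.4]
t 3.0 p [ 0.4606 -0.0598  0.15  ] r [180.    -0.    26.03] w 0.0662 F [0.2 0.7 0.1]
False
t 3.77 p [ 0.4609 -0.0601  0.0766] r [ 1.7997e+02 -3.0000e-02  2.6000e+01] w 0.0659 F [0.3 0.2 0.8]
t 4.06 p [ 0.4614 -0.0604  0.0774] r [ 1.799e+02 -9.000e-02  2.600e+01] w 0.0484 F [-0.4  1.4  5.6]
t 4.42 p [ 0.4605 -0.06    0.076 ] r [-180.    0.   26.] w 0.0661 F [-0.4 -0.3 -0.2]
```

View pics/g1c.png

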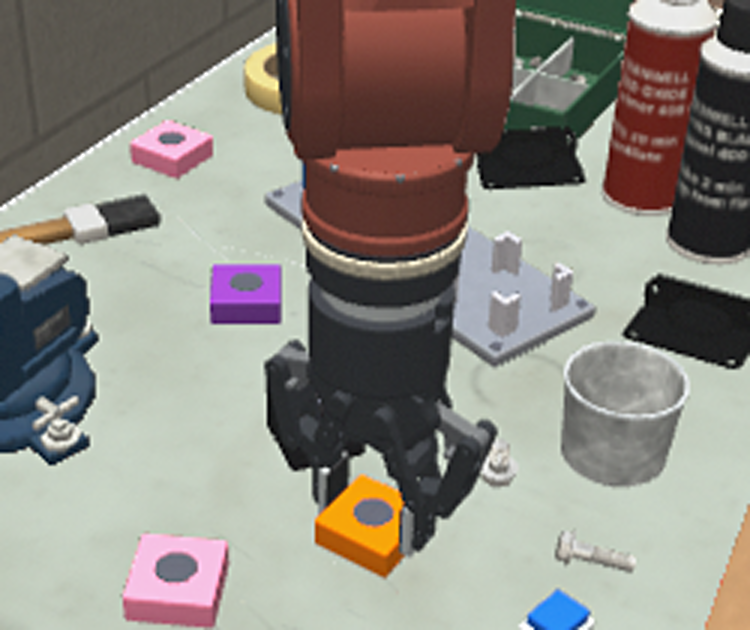

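The tips brushed the table lightly (5 N) while closing, so I'll raise the grasp by 3 mm. Now the real grasp.

```bash
python3 - <<'E'
from h import *
robot.line_to([*SP,.11],vel=.15)
robot.move_pose([*SP,.11],dn(116))
robot.line_to([*SP,.0785],vel=.12); show()
robot.set_gripper(.04); show()
robot.line_to([*SP,.2],vel=.15); show()
robot.move_pose([*PK,.2],dn(98)); 
robot.line_to([*PK,.128],vel=.15); show()   # spacer underside ~ .0495
robot.pause(.2)
for n in("scene","top"): cv2.imwrite(f"pics/h_{n}.png",robot.grab_frame(n))
show()
E
python3 -c "
from h import *
crop(cv2.imread('pics/h_scene.png'),280,120,150,120,5,'pics/h1.png');crop(cv2.imread('pics/h_top.png'),260,150,100,75,7,'pics/h2.png')"
```

```text
t 6.61 p [ 0.4601 -0.0598  0.0782] r [-1.7995e+02 -6.0000e-02  1.1599e+02] w 0.0662 F [0.6 0.7 0.8]
t 6.9 p [ 0.4613 -0.0603  0.0797] r [1.7993e+02 8.0000e-02 1.1599e+02] w 0.0486 F [0.1 0.3 6.4]
t 7.86 p [ 0.4601 -0.0598  0.1989] r [-1.7994e+02 -7.0000e-02  1.1600e+02] w 0.0482 F [-0.6 -0.5 -1.4]
t 9.47 p [0.6603 0.0888 0.1292] r [1.7993e+02 2.0000e-02 9.7970e+01] w 0.0484 F [ 1.3 -0.6 -0.1]
t 9.78 p [0.6605 0.0893 0.129 ] r [1.7992e+02 2.0000e-02 9.8000e+01] w 0.0483 F [-0.4 -0.1 -1.8]
```

View pics/h1.png

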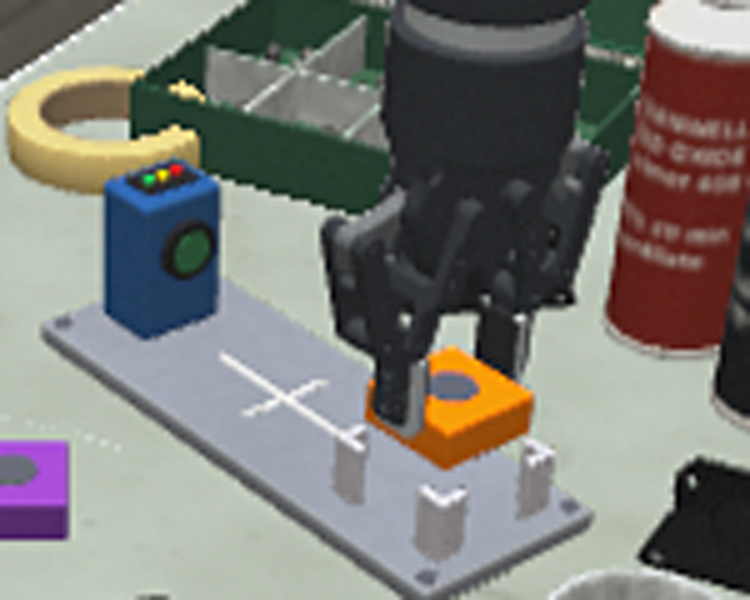

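View pics/h2.png

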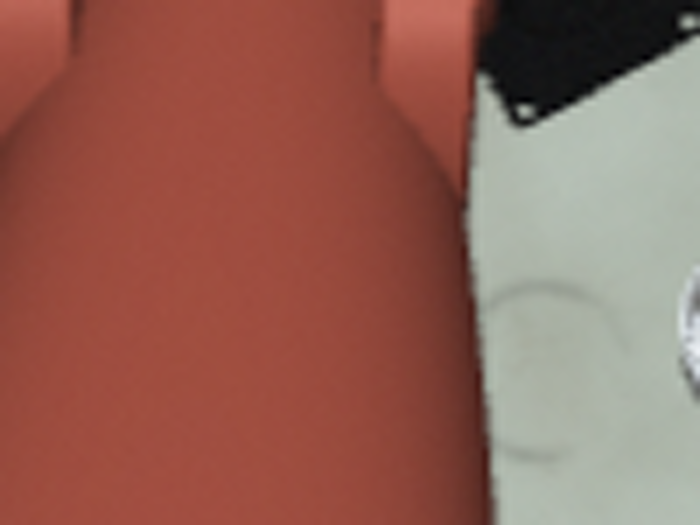

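```bash
python3 - <<'E'
from h import *
np.set_printoptions(precision=4,suppress=True)
def px(c,s,o): return (np.array(c,float)+.5)/s-.5+np.array(o)
for z in(.069,.071):
    A=cast("scene",px([(533,398),(447,440),(453,348),(456,387)],5,(280,120)),z);print(A)
    c=(A[0]+A[1]+A[2]-0)[:2]; print("centre", (A[1]+A[2])[:2]/2 ,"hole",A[3],np.degrees(np.arctan2(*(A[0]-A[1])[1::-1])))
# gray angle tops
im=cv2.imread("pics/h_scene.png"); print(im[195:225,340:395].max(2).max())
crop(im,335,185,65,55,11,"pics/h3.png")
E
```

```text
[[0.6858 0.0678 0.069 ]
 [0.6359 0.0591 0.069 ]
 [0.68   0.1163 0.069 ]
 [0.6627 0.0901 0.069 ]]
centre [0.658  0.0877] hole [0.6627 0.0901 0.069 ] 9.948648335113832
[[0.6837 0.0654 0.071 ]
 [0.634  0.0567 0.071 ]
 [0.6779 0.1137 0.071 ]
 [0.6607 0.0876 0.071 ]]
centre [0.656  0.0852] hole [0.6607 0.0876 0.071 ] 9.948648335113768
255
```

View pics/h3.png

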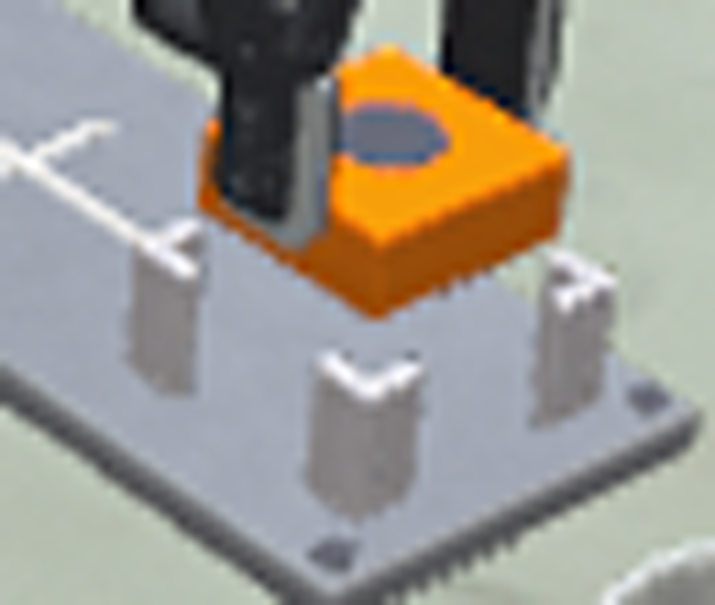

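```bash
python3 - <<'E'
from h import *
def ov(n,src,x0,y0,w,h,s,out,pk,ty):
    im=cv2.imread(src); im=cv2.resize(im[y0:y0+h,x0:x0+w],None,fx=s,fy=s,interpolation=cv2.INTER_CUBIC)
    a=np.radians(ty);R=np.array([[np.cos(a),-np.sin(a)],[np.sin(a),np.cos(a)]])
    for sx in(-1,1):
        for sy in(-1,1):
            L=np.array([(33,33),(18,33),(18,28),(28,28),(28,18),(33,18)])*[sx,sy]/1000
            P=np.c_[L@R.T+pk,np.full(6,.042)]; q=((proj(n,P)-[x0,y0]+.5)*s-.5).round().astype(int)
            cv2.polylines(im,[q],True,(0,0,255),1)
    P=np.c_[np.array([(-50,-47),(50,-47),(50,223),(-50,223)])/1000@R.T+pk,np.full(4,.012)]
    cv2.polylines(im,[((proj(n,P)-[x0,y0]+.5)*s-.5).round().astype(int)],True,(0,255,0),1)
    P=np.c_[np.array([(0,102),(-20,102),(20,102)])/1000@R.T+pk,np.full(3,.012)]
    for q in ((proj(n,P)-[x0,y0]+.5)*s-.5).round().astype(int): cv2.circle(im,tuple(int(v) for v in q),4,(0,0,255),1)
    cv2.imwrite(out,im)
ov("scene","pics/scene0.png",280,165,125,80,6,"pics/o1.png",PK,TY)
ov("top","pics/top0.png",215,160,125,70,6,"pics/o2.png",PK,TY)
E
```

```text
(no output)
```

View pics/o1.png

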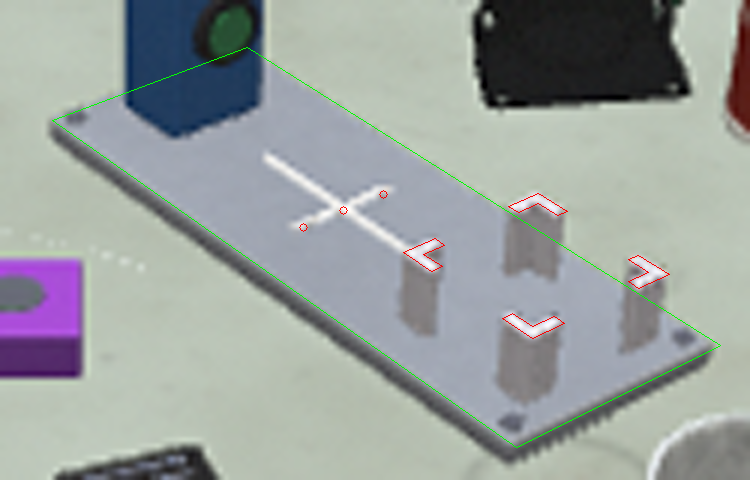

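View pics/o2.png

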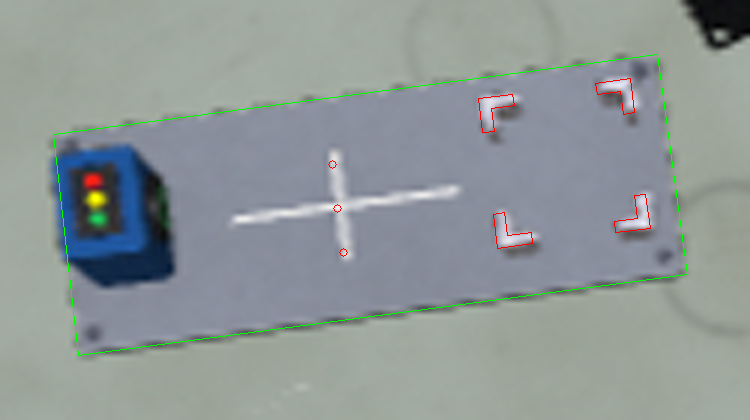

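The projected outline of the pocket, plate and cross fits both pictures to under a pixel. Inserting with a force guard.

```bash
python3 - <<'E'
from h import *
print(robot.line_to([*PK,.108],vel=.06,guard=5)); show()
print(robot.line_to([*PK,.0955],vel=.05,guard=5)); show()
print(robot.line_to([*PK,.0885],vel=.02,guard=4)); show()
E
```

```text
False
t 10.26 p [0.6596 0.0893 0.1073] r [-1.7993e+02 -1.0000e-02  9.8000e+01] w 0.0482 F [ 0.4  0.4 -0.9]
False
t 10.66 p [0.6597 0.0893 0.095 ] r [-1.7995e+02 -1.0000e-02  9.8000e+01] w 0.0484 F [ 0.7 -0.8 -1.9]
True
t 10.96 p [0.6605 0.0893 0.0918] r [1.7993e+02 1.0000e-02 9.8000e+01] w 0.048 F [0.  0.1 4.9]
```

```bash
python3 - <<'E'
from h import *
robot.set_gripper(.066); show()
robot.line_to([*PK,.2],vel=.2)
robot.move_pose([*LP,.2],dn(82)); robot.pause(.1); show()
for n in("scene","top"): cv2.imwrite(f"pics/i_{n}.png",robot.grab_frame(n))
crop(cv2.imread('pics/i_scene.png'),280,165,125,80,6,'pics/i1.png');crop(cv2.imread('pics/i_top.png'),215,160,125,70,6,'pics/i2.png')
E
```

```text
t 11.28 p [0.6596 0.0893 0.0905] r [-1.7994e+02 -1.0000e-02  9.8000e+01] w 0.0661 F [ 0.4 -0.4  0.1]
t 12.89 p [0.475  0.0316 0.2   ] r [ 1.7999e+02 -1.0000e-02  8.2050e+01] w 0.0657 F [ 0.5  0.1 -0.7]
```

View pics/i1.png

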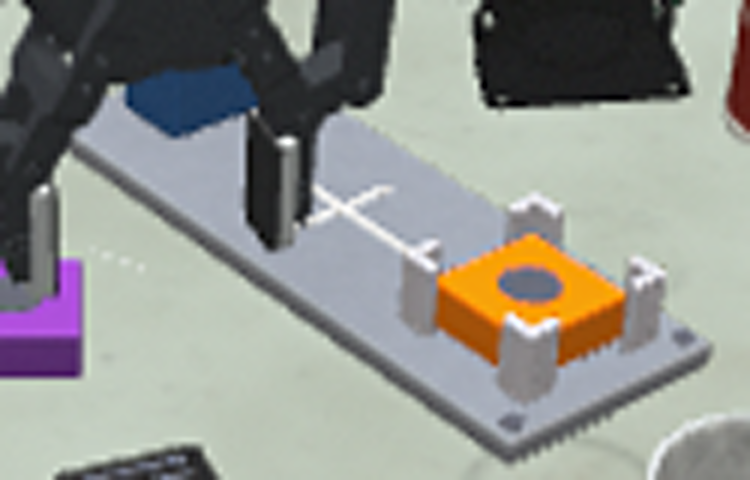

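View pics/i2.png

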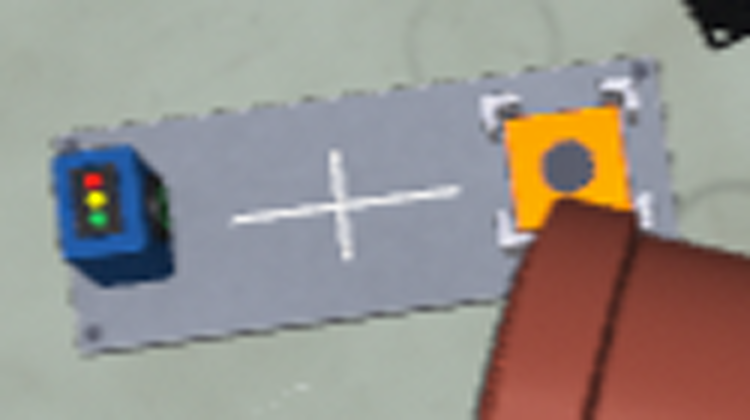

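The spacer lies flat inside all four angles: scene crop centred at about (530,285), top crop at about (567,167). Next I'll grip the lamp across x and lift it, then turn it toward the scene camera to confirm the lens side.

```bash
python3 - <<'E'
from h import *
print(robot.line_to([*LP,.082],vel=.15,guard=8)); show()
robot.set_gripper(.04); show()
robot.line_to([*LP,.2],vel=.15); show()
robot.move_pose([*LP,.2],dn(190)); robot.pause(.1); show()
cv2.imwrite("pics/j.png",robot.grab_frame("scene"))
crop(cv2.imread('pics/j.png'),260,130,120,120,5,'pics/j1.png')
E
```

```text
False
t 13.93 p [0.4746 0.0314 0.0829] r [1.7993e+02 1.0000e-02 8.2010e+01] w 0.0659 F [0.8 0.8 0.6]
t 14.21 p [0.475  0.0313 0.0834] r [1.7986e+02 1.0000e-02 8.2000e+01] w 0.049 F [-0.3 -0.2  5.9]
t 15.14 p [0.4735 0.0316 0.1988] r [-1.799e+02 -1.000e-02  8.200e+01] w 0.0493 F [ 0.2 -0.4 -3.1]
t 16.89 p [0.4739 0.0315 0.1999] r [ 1.8000e+02 -1.0000e-02 -1.7004e+02] w 0.0495 F [-0.6 -0.4 -2.4]
```

View pics/j1.png

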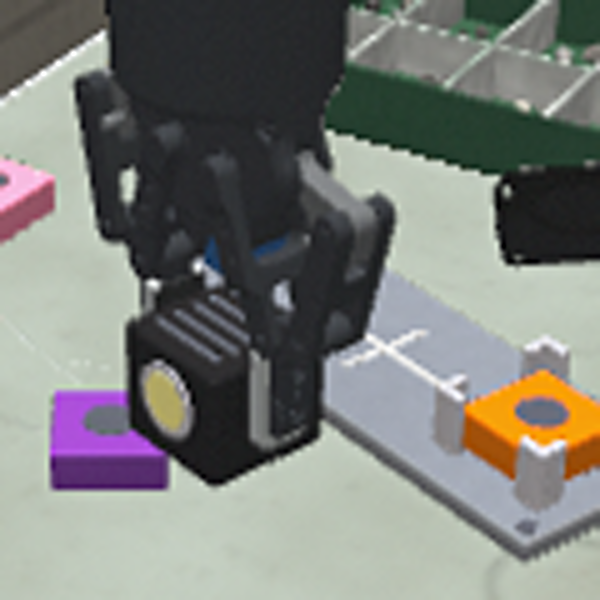

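```bash
python3 - <<'E'
from h import *
np.set_printoptions(precision=4,suppress=True)
def px(c,s,o): return (np.array(c,float)+.5)/s-.5+np.array(o)
im=cv2.imread('pics/j.png'); crop(im,280,175,50,60,12,'pics/j2.png')
for z in(.1155,.117):
    A=cast("scene",px([(130,430),(217,485),(320,438)],5,(260,130)),z);print(A[:,:2],"c",(A[0]+A[2])[:2]/2,[np.linalg.norm(A[1]-A[0]),np.linalg.norm(A[1]-A[2])],np.degrees(np.arctan2(*(A[2]-A[1])[1::-1])))
E
```

```text
[[0.4456 0.053 ]
 [0.4563 0.009 ]
 [0.502  0.0164]] c [0.4738 0.0347] [np.float64(0.04527735357583462), np.float64(0.04628449323301645)] 9.188331574939005
[[0.4446 0.0511]
 [0.4553 0.0072]
 [0.5009 0.0146]] c [0.4727 0.0328] [np.float64(0.04512974580767457), np.float64(0.046133602109596224)] 9.188331574939113
```

View pics/j2.png

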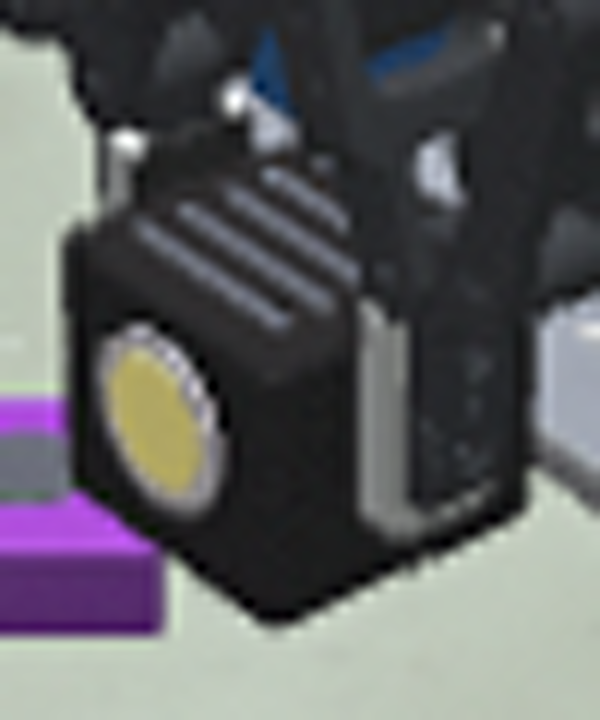

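```bash
python3 - <<'E'
from h import *
np.set_printoptions(precision=4,suppress=True)
def px(c,s,o): return (np.array(c,float)+.5)/s-.5+np.array(o)
a=np.radians(190); d=np.array([np.cos(a),np.sin(a)]); T=np.array([.4739,.0315])
for z in(.1405,.142):
    L=cast("scene",px((160,420),12,(280,175)),z)[0,:2]; v=L-T; print(L,"fwd",v@d,"side",v@[-d[1],d[0]])
robot.move_pose([*LP,.2],dn(10)); robot.pause(.1); show()
cv2.imwrite("pics/k.png",robot.grab_frame("scene"))
crop(cv2.imread('pics/k.png'),280,175,50,60,12,'pics/k2.png')
E
```

```text
[0.4485 0.0306] fwd 0.025221265695937148 side -0.003490765912258217
[0.4474 0.0286] fwd 0.02660205538631256 side -0.0016998740544274468
t 19.69 p [0.474  0.0315 0.2   ] r [180.    -0.    10.02] w 0.0491 F [-0.4 -0.2 -2.1]
```

View pics/k2.png

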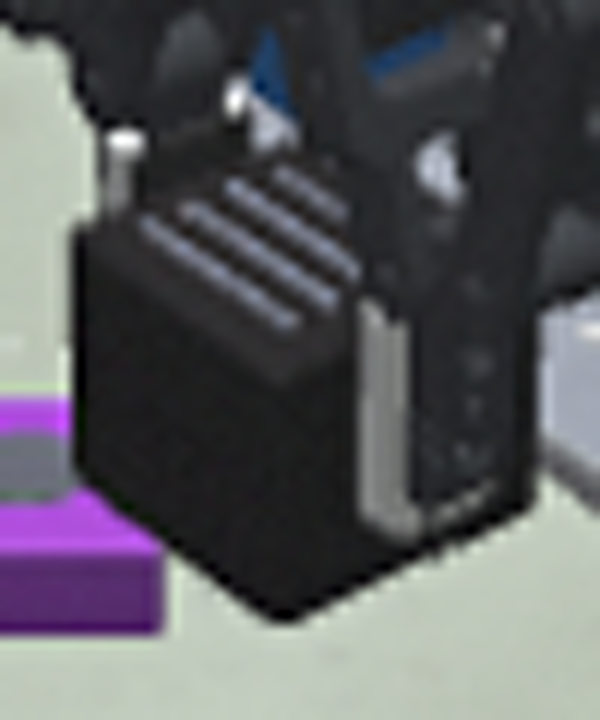

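The half-turn comparison confirms the lens (first crop at (160,418)) is on the presumed +y side. It also shows the lamp sits about 0.8 mm toward the lens in the jaws, so I'll place it with that correction.

```bash
python3 - <<'E'
from h import *
a=np.radians(TY); yd=np.array([-np.sin(a),np.cos(a)])
P=PK-.0008*yd
robot.move_pose([*P,.2],dn(98)); 
robot.line_to([*P,.13],vel=.15); show()
print(robot.line_to([*P,.119],vel=.05,guard=6)); show()
print(robot.line_to([*P,.112],vel=.02,guard=4)); show()
cv2.imwrite("pics/l.png",robot.grab_frame("scene"))
crop(cv2.imread('pics/l.png'),330,150,80,90,7,'pics/l1.png')
E
```

```text
t 21.62 p [0.6603 0.0884 0.1309] r [1.7996e+02 1.0000e-02 9.7980e+01] w 0.0494 F [ 0.1  0.5 -1.3]
False
t 21.98 p [0.66   0.0885 0.1188] r [-1.7998e+02 -1.0000e-02  9.8000e+01] w 0.0494 F [ 0.7  0.9 -2.7]
True
t 22.28 p [0.6607 0.0885 0.1155] r [1.7991e+02 2.0000e-02 9.8000e+01] w 0.0493 F [0.5 0.7 4.7]
```

View pics/l1.png

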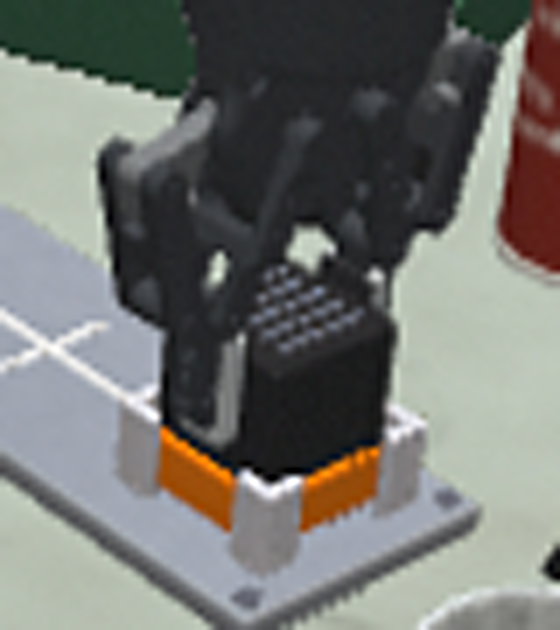

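Contact came at TCP z=0.1155, matching the predicted 0.1154. The lamp is seated inside the angles on the spacer, so I'll release it, check, and go to the cell.

```bash
python3 - <<'E'
from h import *
a=np.radians(TY); yd=np.array([-np.sin(a),np.cos(a)]); P=PK-.0008*yd
robot.set_gripper(.066); show()
robot.line_to([*P,.24],vel=.2)
C=np.array([.4578,-.2282])
robot.move_pose([*C,.24],dn(105)); robot.pause(.1); show()
for n in("scene","top"): cv2.imwrite(f"pics/m_{n}.png",robot.grab_frame(n))
crop(cv2.imread('pics/m_scene.png'),330,130,80,100,6,'pics/m1.png');crop(cv2.imread('pics/m_top.png'),215,160,125,70,6,'pics/m2.png')
crop(cv2.imread('pics/m_scene.png'),310,210,150,200,3,'pics/m3.png')
E
```

```text
t 22.64 p [0.6596 0.0885 0.1138] r [-1.7992e+02 -2.0000e-02  9.8000e+01] w 0.066 F [-0.  -0.1 -1.4]
t 24.93 p [ 0.4584 -0.2276  0.24  ] r [ 1.8000e+02 -1.0000e-02  1.0507e+02] w 0.0661 F [-0.   0.6  0.5]
```

View pics/m1.png

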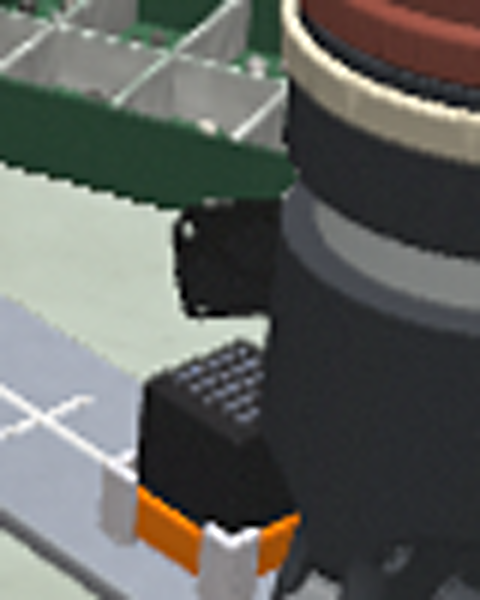

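View pics/m2.png

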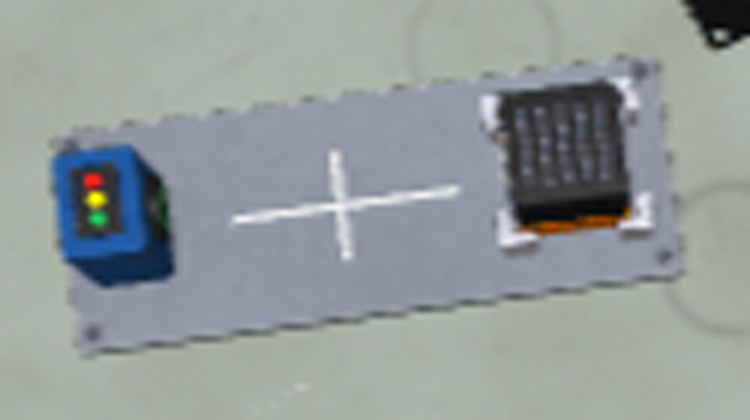

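View pics/m3.png

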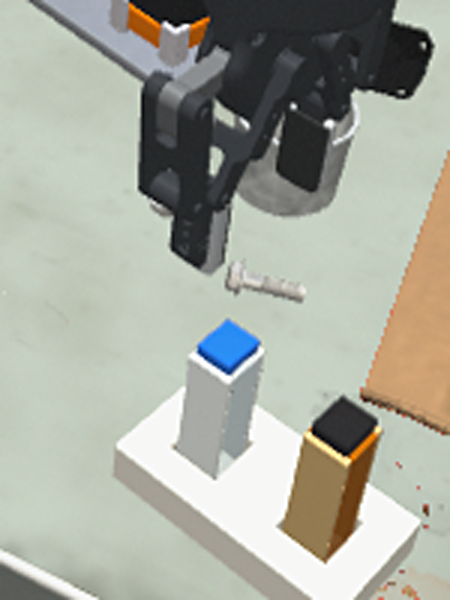

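The lamp stands square in the pocket on the spacer, with its lens side toward the receiver. Two cells are candidates: the colourless one with a blue stopper at top (437,265) and the amber one with a black stopper at (460,259). The crop confirms the blue-stoppered one, and its frosted faces point along the rack's ±x.

```bash
python3 - <<'E'
from h import *
C=np.array([.4578,-.2282])
robot.line_to([*C,.175],vel=.2)
print(robot.line_to([*C,.118],vel=.12,guard=6)); robot.pause(.2); show()
cv2.imwrite("pics/n.png",robot.grab_frame("scene"))
crop(cv2.imread('pics/n.png'),310,240,150,160,4,'pics/n1.png')
E
```

```text
False
t 26.32 p [ 0.4583 -0.2286  0.119 ] r [1.7995e+02 8.0000e-02 1.0500e+02] w 0.066 F [-0.5  0.1 -0. ]
```

View pics/n1.png

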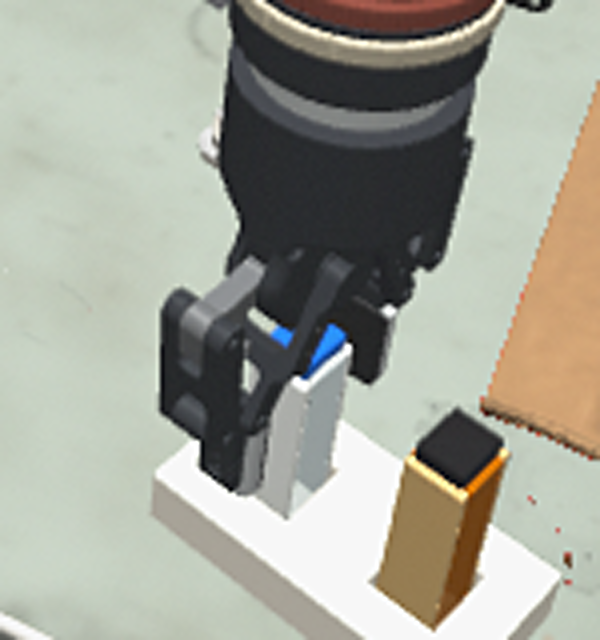

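```bash
python3 - <<'E'
from h import *
C=np.array([.4578,-.2282])
robot.set_gripper(.036); show()
cv2.imwrite("pics/n.png",robot.grab_frame("scene"))
crop(cv2.imread('pics/n.png'),350,300,70,80,8,'pics/n2.png')
E
```

```text
t 26.77 p [ 0.4578 -0.2282  0.118 ] r [-180.    0.  105.] w 0.0362 F [-0.   0.3 -0.5]
```

View pics/n2.png

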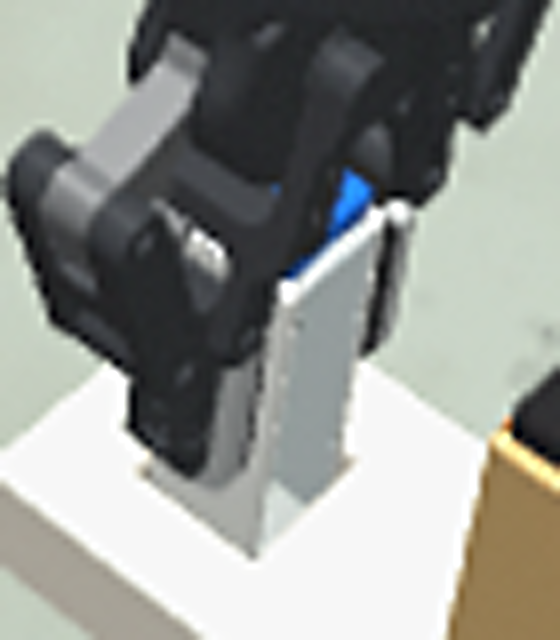

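```bash
python3 - <<'E'
from h import *
C=np.array([.4578,-.2282])
robot.set_gripper(.02); show()
robot.pause(.2); show()
robot.line_to([*C,.15],vel=.06); show()
robot.line_to([*C,.245],vel=.15); show()
robot.pause(.2)
cv2.imwrite("pics/p.png",robot.grab_frame("scene"))
crop(cv2.imread('pics/p.png'),320,190,110,120,5,'pics/p1.png')
E
```

```text
t 27.05 p [ 0.4578 -0.2282  0.118 ] r [180.  -0. 105.] w 0.0275 F [0.6 1.4 0.2]
t 27.25 p [ 0.4578 -0.2282  0.118 ] r [180.   0. 105.] w 0.0273 F [ 0.1 -0.6 -0.2]
t 27.93 p [ 0.4578 -0.2282  0.15  ] r [180.   0. 105.] w 0.0272 F [-0.1  0.1 -1.4]
t 28.72 p [ 0.4575 -0.228   0.2439] r [-1.7995e+02 -7.0000e-02  1.0500e+02] w 0.0277 F [-0.1  0.6 -1.2]
```

View pics/p1.png

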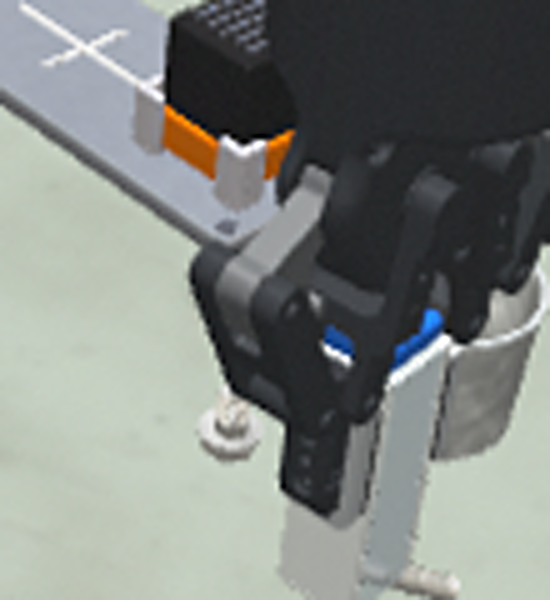

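```bash
python3 - <<'E'
from h import *
np.set_printoptions(precision=4,suppress=True)
a=np.radians(TY); yd=np.array([-np.sin(a),np.cos(a)]); B=PK+.102*yd; print(B)
robot.move_pose([*B,.245],dn(98)); robot.line_to([*B,.141],vel=.12); robot.pause(.3); show()
for n in("scene","top"): cv2.imwrite(f"pics/q_{n}.png",robot.grab_frame(n))
crop(cv2.imread('pics/q_scene.png'),280,130,130,110,6,'pics/q1.png');crop(cv2.imread('pics/q_scene.png'),315,155,50,70,10,'pics/q2.png')
E
```

```text
[0.6458 0.1903]
t 31.97 p [0.6461 0.1903 0.1415] r [179.95   0.    98.  ] w 0.0274 F [-0.2 -0.7 -0.7]
```

View pics/q1.png

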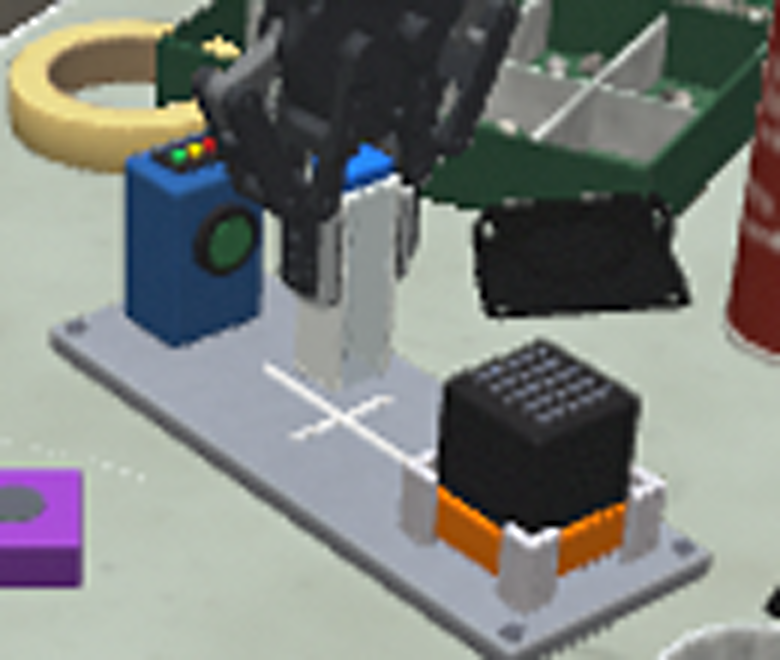

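View pics/q2.png

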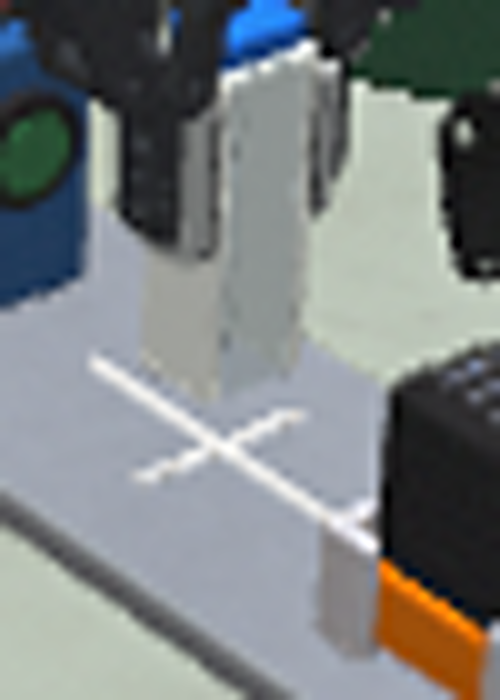

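```bash
python3 - <<'E'
from h import *
np.set_printoptions(precision=4,suppress=True)
a=np.radians(TY);R=np.array([[np.cos(a),-np.sin(a)],[np.sin(a),np.cos(a)]]); B=PK+R@[0,.102]
im=cv2.resize(cv2.imread("pics/q_scene.png")[155:225,315:365],None,fx=10,fy=10,interpolation=cv2.INTER_CUBIC)
for z in(.033,.113):
    P=np.c_[np.array([(-14,-12),(14,-12),(14,12),(-14,12)])/1000@R.T+B,np.full(4,z)]
    q=((proj("scene",P)-[315,155]+.5)*10-.5); print(z,q.round())
    cv2.polylines(im,[q.round().astype(int)],True,(0,0,255),1)
cv2.imwrite("pics/q3.png",im)
def px(c,s,o): return (np.array(c,float)+.5)/s-.5+np.array(o)
A=cast("scene",px([(143,355),(215,402),(300,365)],10,(315,155)),.033)[:,:2]; print(A,(A[0]+A[2])/2,np.degrees(np.arctan2(*(A[2]-A[1])[::-1])))
E
```

```text
0.033 [[214. 414.]
 [309. 375.]
 [240. 331.]
 [146. 369.]]
0.113 [[232.  93.]
 [330.  57.]
 [258.  15.]
 [159.  50.]]
[[0.6329 0.2056]
 [0.6365 0.1807]
 [0.6619 0.1849]] [0.6474 0.1953] 9.437839536413128
```

View pics/q3.png

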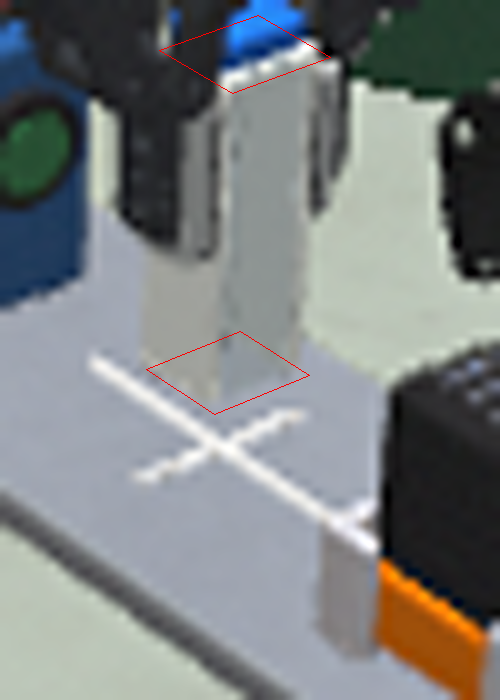

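The picture shows the cell about 1 px (≈2–3 mm) from where I predicted. A half-turn comparison will separate its offset in the jaws from camera bias.

```bash
python3 - <<'E'
from h import *
a=np.radians(TY); yd=np.array([-np.sin(a),np.cos(a)]); B=PK+.102*yd
robot.line_to([*B,.19],vel=.12); robot.pause(.4); show()
cv2.imwrite("pics/r1.png",robot.grab_frame("scene"))
robot.move_pose([*B,.19],dn(-82)); robot.pause(.4); show()
cv2.imwrite("pics/r2.png",robot.grab_frame("scene"))
i=[cv2.resize(cv2.imread(f"pics/r{k}.png")[130:195,318:358],None,fx=9,fy=9,interpolation=cv2.INTER_CUBIC) for k in(1,2)]
cv2.imwrite("pics/r3.png",np.hstack(i))
E
```

```text
t 33.02 p [0.6456 0.1903 0.1895] r [-179.96   -0.     98.  ] w 0.0273 F [ 0.2 -0.  -1. ]
t 36.12 p [0.6458 0.1903 0.19  ] r [180.   0. -82.] w 0.0274 F [-0.8 -0.3 -1.3]
```

View pics/r3.png

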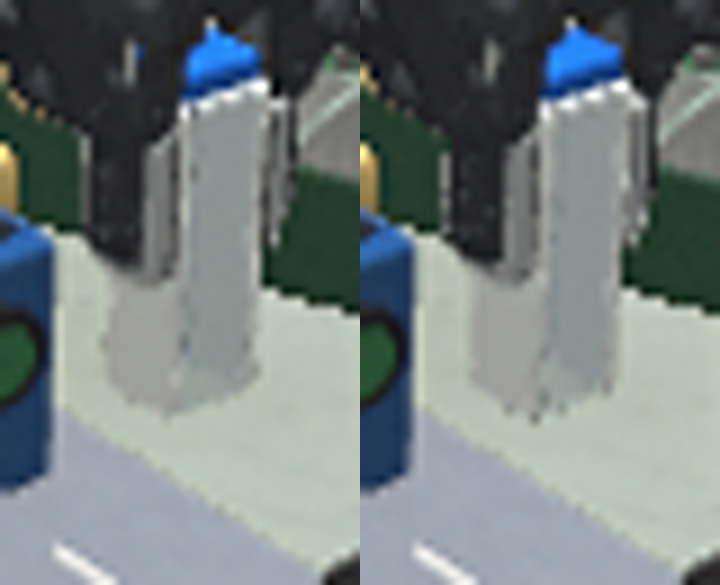

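```bash
python3 - <<'E'
from h import *
def ov(src,c,yaw,z0,x0,y0,w,h,s):
    a=np.radians(yaw);R=np.array([[np.cos(a),-np.sin(a)],[np.sin(a),np.cos(a)]])
    im=cv2.resize(cv2.imread(src)[y0:y0+h,x0:x0+w],None,fx=s,fy=s,interpolation=cv2.INTER_CUBIC)
    for z,hx,hy in((0,14,12),(.08,14,12),(.088,12,10)):
        P=np.c_[np.array([(-hx,-hy),(hx,-hy),(hx,hy),(-hx,hy)])/1000@R.T+c,np.full(4,z+z0)]
        q=((proj("scene",P)-[x0,y0]+.5)*s-.5).round().astype(int); cv2.polylines(im,[q],True,(0,0,255),1)
    return im
C=[.4578,-.2282]
i1=ov("pics/scene0.png",C,15,.010,350,305,65,100,6); i2=ov("pics/p.png",[.4575,-.228],15,.1359,350,235,65,100,6)
cv2.imwrite("pics/s.png",np.hstack([i1,i2]))
E
```

```text
(no output)
```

View pics/s.png

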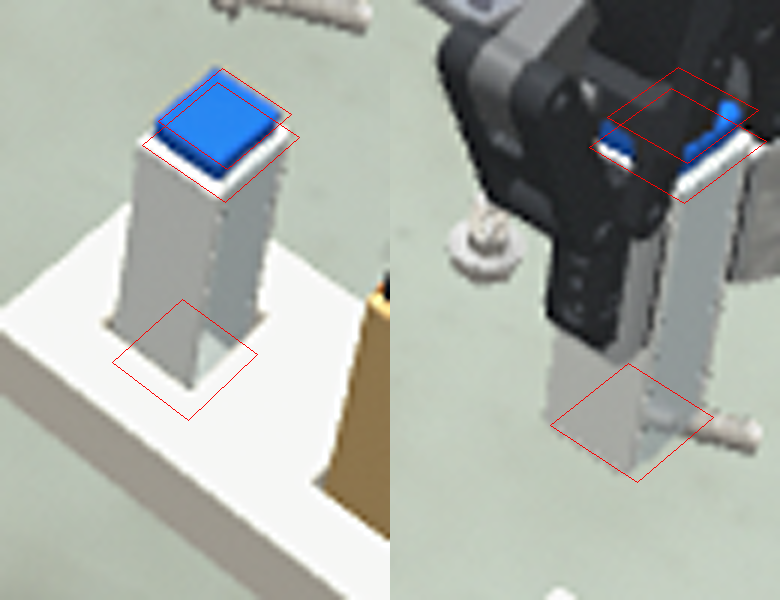

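```bash
python3 - <<'E'
from h import *
def ov(n,src,x0,y0,w,h,s):
    a=np.radians(8);R=np.array([[np.cos(a),-np.sin(a)],[np.sin(a),np.cos(a)]])
    im=cv2.resize(cv2.imread(src)[y0:y0+h,x0:x0+w],None,fx=s,fy=s,interpolation=cv2.INTER_CUBIC)
    def pl(L,z,col):
        P=np.c_[np.array(L)/1000@R.T+PK,np.full(len(L),z)]; q=((proj(n,P)-[x0,y0]+.5)*s-.5).round().astype(int); cv2.polylines(im,[q],True,col,1)
    pl([(-25,-25),(25,-25),(25,25),(-25,25)],.077,(0,0,255)); pl([(-25,-25),(25,-25),(25,25),(-25,25)],.032,(0,0,255))
    for sx in(-1,1):
        for sy in(-1,1): pl(np.array([(33,33),(18,33),(18,28),(28,28),(28,18),(33,18)])*[sx,sy],.042,(0,200,0))
    return im
cv2.imwrite("pics/u1.png",ov("scene","pics/q_scene.png",345,180,55,60,10)); cv2.imwrite("pics/u2.png",ov("top","pics/m_top.png",290,165,42,42,14))
E
```

```text
(no output)
```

View pics/u1.png

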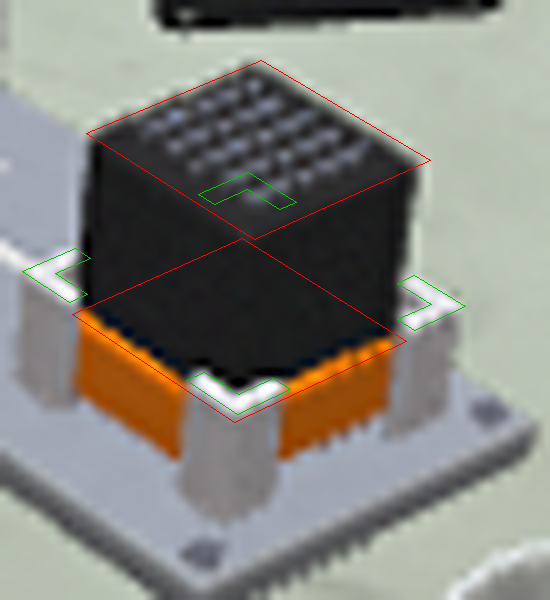

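View pics/u2.png

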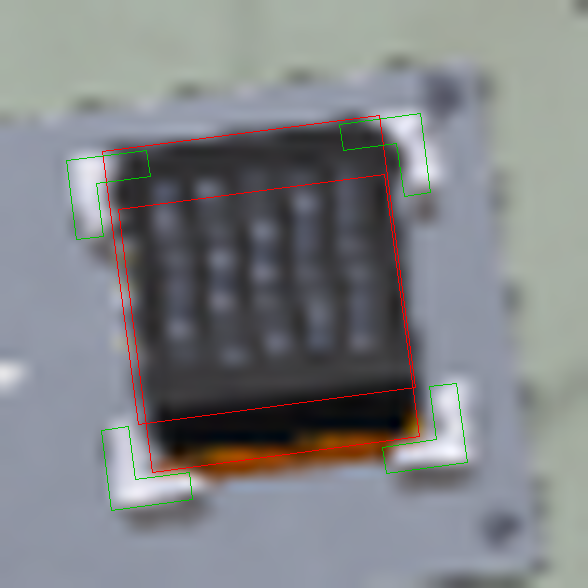

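```bash
python3 - <<'E'
from h import *
def ov(n,src,x0,y0,w,h,s,c,yaw):
    a=np.radians(yaw);R=np.array([[np.cos(a),-np.sin(a)],[np.sin(a),np.cos(a)]])
    im=cv2.resize(cv2.imread(src)[y0:y0+h,x0:x0+w],None,fx=s,fy=s,interpolation=cv2.INTER_CUBIC)
    def pl(hx,hy,y,z,col):
        P=np.c_[np.array([(-hx,y-hy),(hx,y-hy),(hx,y+hy),(-hx,y+hy)])/1000@R.T+c,np.full(4,z)]; q=((proj(n,P)-[x0,y0]+.5)*s-.5).round().astype(int); cv2.polylines(im,[q],True,col,1)
    pl(35,65,0,.024,(0,0,255))
    for y in(32,-32): pl(16,14,y,.024,(0,0,255)); pl(14,12,y,.09,(0,160,0)); pl(12,10,y,.098,(0,160,0))
    return im
c=np.array([.4578,-.2282])-.032*np.array([-np.sin(np.radians(15)),np.cos(np.radians(15))]); print(c)
cv2.imwrite("pics/v1.png",ov("scene","pics/scene0.png",340,310,120,110,6,c,15)); cv2.imwrite("pics/v2.png",ov("top","pics/top0.png",410,235,65,50,11,c,15))
E
```

```text
[ 0.46608221 -0.25910963]
```

View pics/v1.png

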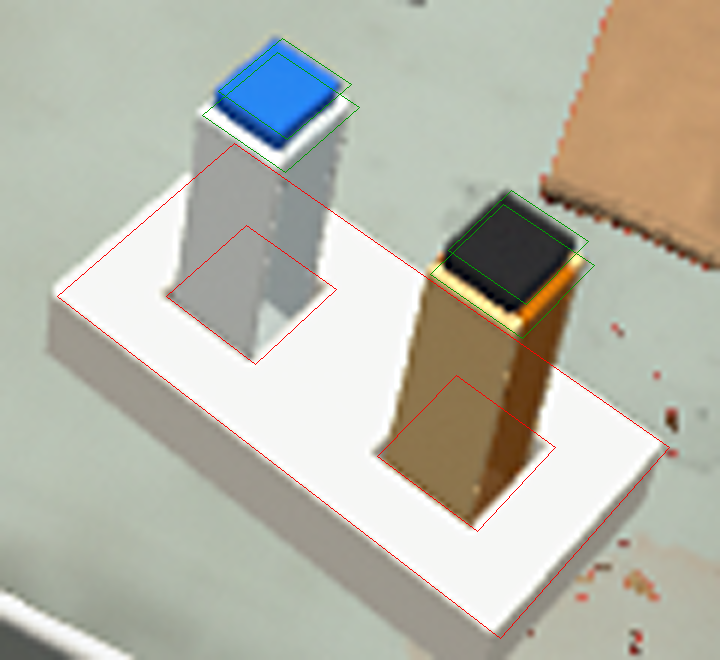

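View pics/v2.png

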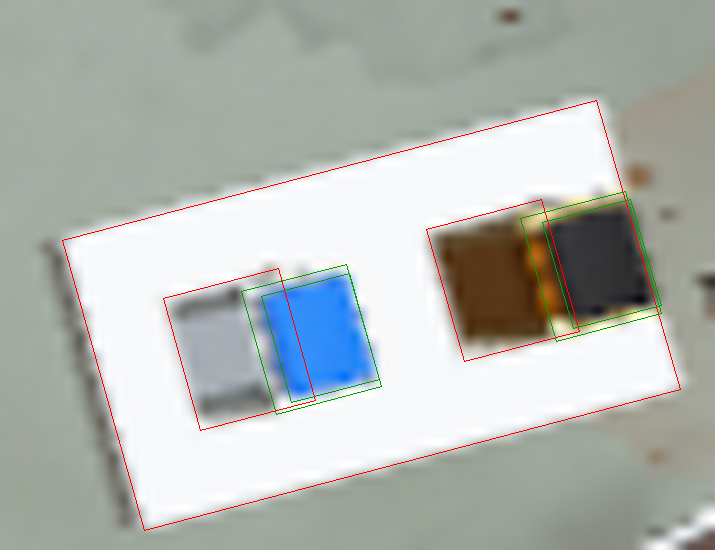

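The rack outline fits both pictures, and the blue-stoppered and amber cells, both still standing in the rack, show the same ~1 px shift. So the shift is camera bias at height, not slip. The half-turn gives a true jaw offset of only about 0.7 mm, so I'll correct that and lower to the hold height.

```bash
python3 - <<'E'
from h import *
a=np.radians(TY); yd=np.array([-np.sin(a),np.cos(a)]); B=PK+.1027*yd
robot.line_to([*B,.1405],vel=.1); robot.pause(.6); show()
cv2.imwrite("pics/w.png",robot.grab_frame("scene")); cv2.imwrite("pics/wt.png",robot.grab_frame("top"))
crop(cv2.imread('pics/w.png'),270,120,140,120,5,'pics/w1.png')
R=np.array([[np.cos(a),-np.sin(a)],[np.sin(a),np.cos(a)]]); b=PK+.102*yd
P=np.c_[np.array([(-14,-12),(14,-12),(14,12),(-14,12)])/1000@R.T+b,np.full(4,.033)]
im=cv2.resize(cv2.imread("pics/w.png")[155:225,315:365],None,fx=10,fy=10,interpolation=cv2.INTER_CUBIC)
cv2.polylines(im,[((proj("scene",P)-[315,155]+.5)*10-.5).round().astype(int)],True,(0,0,255),1); cv2.imwrite("pics/w2.png",im)
E
```

```text
t 37.42 p [0.6457 0.191  0.1405] r [-180.   -0.  -82.] w 0.0271 F [-0.1 -0.6  0.4]
```

View pics/w1.png

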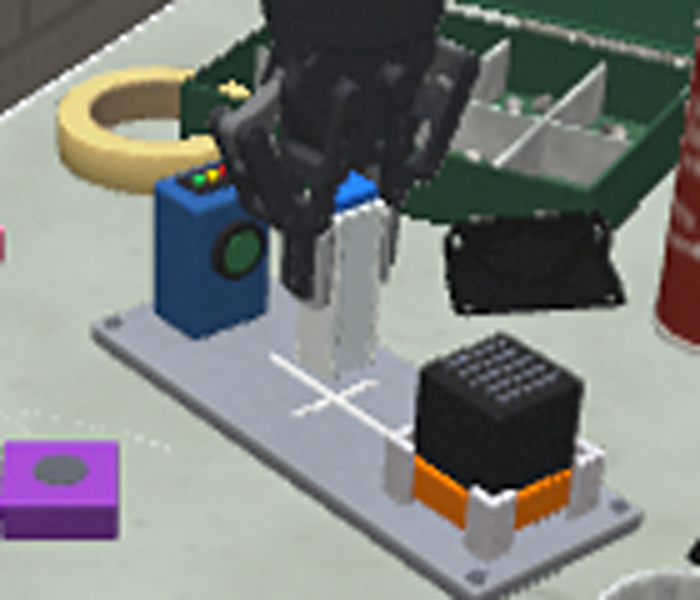

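View pics/w2.png

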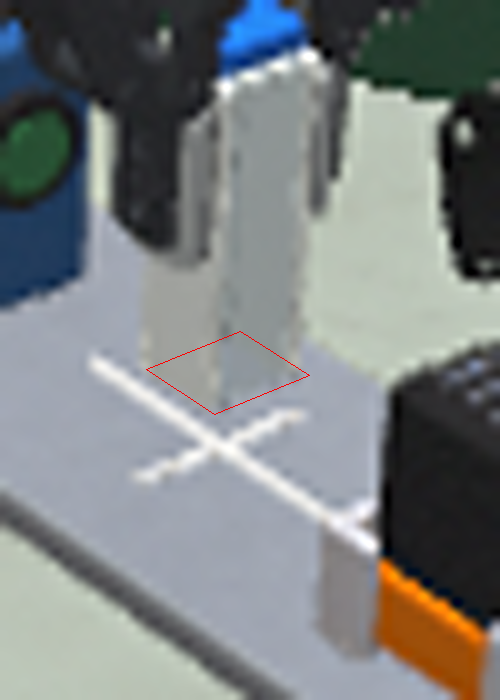

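View pics/wt.png

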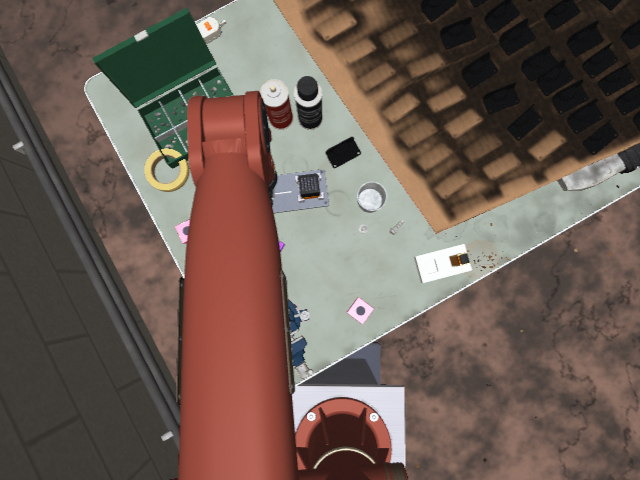

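Within about 0.6 px of prediction. Several cues suggest a slight +y surplus, so I'll shift 0.8 mm toward −y and hand in.

```bash
python3 - <<'E'
from h import *
a=np.radians(TY); yd=np.array([-np.sin(a),np.cos(a)]); B=PK+.1019*yd
robot.line_to([*B,.1402],vel=.02); robot.pause(.5); show()
robot.job_done(); show()
E
```

```text
t 38.27 p [0.6458 0.1902 0.1402] r [-180.    0.  -82.] w 0.0275 F [-0.1  1.1 -1.1]
the job is handed in; nothing more can be done
the job is handed in; nothing more can be done
```

The beam tester is set up and the job was handed in at about 38 s, with the arm still holding the glass cell above the white cross. The job gives no verdict back, so these are my own checks.

- **Spacer:** it was placed in the pocket with light contact at about 5 N and lies flat between the four angles.
- **Lamp:** it was set on the spacer, touching down at the predicted height. I confirmed the lens side by eye before placing, and the lens faces the receiver. The lamp stands square in the pocket in both views.
- **Cell:** it was gripped only across its frosted faces and held upright and square to the beam. Its underside is about 20 mm above the plate, so the beam line passes about 24–25 mm up the glass.
- **Bystanders:** I didn't go near the amber cell, tin cup or bolts. The last top picture shows them where they were.

**Disagreement between checks:** the scene picture showed the cell about 0.6–1 px (roughly 1.5–2.5 mm) up and toward the receiver from where the robot's own position puts it. The same shift appeared with both cells still standing in the rack, so I took it mostly as camera bias. I applied only small corrections and took no picture after the final 0.8 mm shift. The hold point could be off by about 1–2 mm. The arm and gripper hid the cell from the top camera, so only the scene camera could check the hold.

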